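# Find the tube rack that still grips and set it on the sloping rocker

## Robot

A 6-joint arm with a two-finger parallel gripper is mounted at the origin on the work surface. World frame = base frame: x ahead of the robot, y to its left, z up, the work surface at z = 0. Lengths are in m, angles in rad, forces in N, time in s.
With the tool pointing down it reaches from about 0.275 to 0.725 m from the base axis. Payload 15.9 kg.
Tool frame: the origin (TCP) lies on the mounting face of the last link; the fingertips stand 173 mm ahead of it and the grasp point (between the pads) lies 155 mm ahead of it (bot.grip_depth is the distance from the TCP to the grasp point, in m); z points along the fingers, y is the direction in which the jaws open and shut (so a half turn about z gives the same grasp; the last joint's range is limited). The gripper opens to 85 mm and grips with 20 to 120 N. Pads are 22 mm wide; open, the fingers measure 114 mm over their backs; the gripper's body (76 mm by 85 mm) begins 54 mm behind the grasp point. The pads swing forward as they close: fully open they stand 13 mm farther back than shut.
Start: joints at [-1.175, 0.213, -0.034, 1.323, 0, 1.571], TCP at [0.193, -0.461, 0.405] pointing down, gripper open.
Joint ranges: [-2.98, 2.98], [-0.74, 1.72], [-1.14, 1.35], [-2.1, 2.04], [-1.57, 1.44], [-3.14, 3.14]. Speed limits (rad/s): [1.89, 1.89, 2.39, 2.57, 3.14, 3.14].

## Interface

Orientations are given as [roll, pitch, yaw] about the fixed x, y, z axes, in that order (R = Rz(yaw) Ry(pitch) Rx(roll)).
In Python, from station import bot gives the robot as it stands. The module is installed in compiled form; this text tells all that it offers.
- The arm moves only by the tool play_rows, never from a script. Its argument "commands" is a list of rows, each a list of 7 numbers: the shift along the world's x, y, z in m, then the turn, a rotation vector about the world's x, y, z in rad, then the closure, from 0 (fully open) to 1 (shut). In form: [[tx, ty, tz, rx, ry, rz, gripper], ...]. A call has exactly 5 rows; each row is the pose to reach, as a shift and turn from the pose commanded when the call began; what a row does not reach only later rows make up. A row lasts 1/10 s, in which the tool goes at most 50 mm and 8.59 degrees, less where a joint would pass 70% of its speed; a pose out of reach is approached as far as the arm can. A call with a gripper value outside its range is refused whole. The fingers move at their own pace and stop on an object; "squeeze" is the grip in N (left out, the last holds). Time passes only in rows, so rows that repeat a pose let the fingers close, or fill a call up. It gives the time, the measured TCP pose, the force and the opening at its end, in the units of the state.
- bot.observe(): the state, without advancing time (a new reading comes with each control period).
- bot.capture(name): name is "scene" or "top" or "wrist"; returns a dict with "pixels" (420x560x3 uint8, red, green, blue), "mtx" (3x3 intrinsics, pixels), "pose" (4x4, takes a point from camera to world coordinates). Camera axes: x right, y up, looking along -z (the intrinsics and any distortion apply to the point x, -y, -z); pixel columns grow to the right and rows downward; lengths in m; the calibration is good to about 2 mm. A picture is of the moment at which its call begins. There is no depth.
- bot.job_done(): hands the job in, once; it reports no verdict.
Trained networks look in a picture, given as the dict that the camera call returned (one of the last four; its "shot" number tells which), for a name from the list of things; names that differ only in an ending like _2 or _b are one class to them, and where a whole thing is asked for, a point or a joint stands for the part that bears it (a point fixed in the world has none). Each returns a list of dicts, best first, with "score" (0 to 1); they miss things now and then, are a little off and sometimes report something else, mostly with a low value. They report only what shows in the picture. A call takes as long as a camera call. They do not tell look-alikes from the thing itself.
- bot.look_for(query, picture): "xy" ([column, row] as shares, 0 to 1, of the picture: columns of its width, rows of its height, amid what is visible of it).
- bot.cut_out(query, picture): "mask" (420x560 bool, what is visible of it) and "xy" ([column, row] as shares, 0 to 1, of the picture: columns of its width, rows of its height, amid what is visible of it).
The state is a dict: "t": time; "joints": joint angles; "dq": joint speeds; "joint_torque": joint torques, N m; "ee_pos": TCP position; "ee_rot": TCP orientation; "ft_force": force on the tool from outside, world axes, zero at the start; "ft_torque": the same for the moment, N m; "finger_gap": finger opening in m.
Only numpy, scipy, OpenCV 4.12 (cv2) and the standard library are available. Lean on these libraries where they do the work, as an engineer would, in place of code of your own. Each camera call takes 0.05 s, during which the arm holds its last target.

## Task

Only one of the three look-alike tube racks still has rubber feet that grip; the other two have gone slick. Drag each rack about 5 cm along the bench without lifting it, leave it where it stops, and feel which one drags hardest; then set that rack in the middle of the rocker's sloping platform, lengthwise up the slope, holding it tilted to match so that it stands flat on all its feet before you let go. The slick racks stay standing on the bench and no rack may slip off the platform or tip over; do not force the platform out of its angle, and leave the other things alone.

Things in the scene. Friction and masses are not known exactly. Their poses are not given: they have to be found in the camera images.
- rack_1_mid (a point): Centre of an aluminium tube rack (steel bottom, solid sides, grid top, purple end labels): 150 mm long (x), 56 mm wide (y), 62 mm tall (z, up) with its four 8 mm rubber feet; the point is 31 mm above their underside. About 0.72 kg, give or take 15 %. The racks look alike and swap places from run to run; the number tells nothing of the feet.
- rack_2_mid (a point): Centre of an aluminium tube rack (steel bottom, solid sides, grid top, purple end labels): 150 mm long (x), 56 mm wide (y), 62 mm tall (z, up) with its four 8 mm rubber feet; the point is 31 mm above their underside. About 0.72 kg, give or take 15 %. The racks look alike and swap places from run to run; the number tells nothing of the feet.
- rack_3_mid (a point): Centre of an aluminium tube rack (steel bottom, solid sides, grid top, purple end labels): 150 mm long (x), 56 mm wide (y), 62 mm tall (z, up) with its four 8 mm rubber feet; the point is 31 mm above their underside. About 0.72 kg, give or take 15 %. The racks look alike and swap places from run to run; the number tells nothing of the feet.
- platform_mid (a point): Centre of the top face of the rocker's bare aluminium platform, a flat plate 240 mm (x) by 280 mm (y), 6 mm thick, no rims, about 140 mm above the bench. x points up the slope, away from the robot within 0.35 rad; y along the level tilt axis to the robot's left; z square to the plate. A rack with good feet (friction about 1.0) stays put on it, a slick one (about 0.22) slides off.
- platform_edge (a point): Middle of the platform's low edge nearest the robot, on the top face, 120 mm from the platform's centre.
- bottle: Amber glass reagent bottle, 60 mm across, 115 mm tall; origin at the centre of its underside. Bystander.
- caddy: Purple caddy 130 x 100 mm with four small bottles, 102 mm tall; origin at the centre of its underside. Bystander.
- tip_box: Pipette-tip box 120 x 85 x 73 mm, cream with a bluish lid; origin at the centre of its underside. Bystander.
- slide_box: Flat blue microscope-slide box 174 x 89 x 34 mm; origin at the centre of its underside. Bystander.
- timer: White bench timer 62 x 62 x 18 mm; origin at the centre of its underside. Bystander.
- pen_cup: Light-blue pen cup, 76 mm across, 140 mm tall with its pens; origin at the centre of its underside. Bystander.
- rack_1: The same rack as point rack_1_mid; origin at the centre of the underside of its feet. Under its own weight alone a gripping rack resists dragging with about 7 N, a slick one with about 1.5 N; pressing it down or bearing it up changes this in proportion.
- rack_2: The same rack as point rack_2_mid; origin at the centre of the underside of its feet. Under its own weight alone a gripping rack resists dragging with about 7 N, a slick one with about 1.5 N; pressing it down or bearing it up changes this in proportion.
- rack_3: The same rack as point rack_3_mid; origin at the centre of the underside of its feet. Under its own weight alone a gripping rack resists dragging with about 7 N, a slick one with about 1.5 N; pressing it down or bearing it up changes this in proportion.
- platform: The rocker's platform itself; origin on its tilt axis, 15 mm under the centre of its top face; axes as point platform_mid. It has stopped 0.40 to 0.50 rad (23 to 29 degrees) from level, the edge nearer the robot low; its gear holds it there against up to about 30 N.
There are look-alikes about, which are no part of the job. Leave any yellow look-alike of the rack_2 alone.

How it is judged:
On the way, in this order (a step that is already met when the one before it is completed fails the run):
1. all three racks have been dragged at least 25 mm from where they stood and stand upright on the bench (distance of each of rack_1_mid, rack_2_mid, rack_3_mid from where it was at the start of the episode above 0.025 m and height (world z) of rack_1_mid between 0.026 and 0.037 m and angle between each of rack_1_mid, rack_2_mid, rack_3_mid's own z axis and vertical below 0.12 rad and height (world z) of rack_2_mid between 0.026 and 0.037 m and height (world z) of rack_3_mid between 0.026 and 0.037 m), for 0.1 s.
2. one rack, still held by the fingers, stands flat on the middle of the sloping platform (((x of rack_1_mid in the frame of platform_mid between -0.03 and 0.03 m and y of rack_1_mid in the frame of platform_mid between -0.035 and 0.035 m and z of rack_1_mid in the frame of platform_mid between 0.025 and 0.037 m and angle between the z axis of rack_1_mid and the z axis of platform_mid, either way round below 0.1 rad and angle between the x axis of rack_1_mid and the x axis of platform_mid, either way round below 0.2 rad and contact force between rack_1 and platform above 0.5 N and contact force between rack_1 and the fingers above 0.5 N) or (x of rack_2_mid in the frame of platform_mid between -0.03 and 0.03 m and y of rack_2_mid in the frame of platform_mid between -0.035 and 0.035 m and z of rack_2_mid in the frame of platform_mid between 0.025 and 0.037 m and angle between the z axis of rack_2_mid and the z axis of platform_mid, either way round below 0.1 rad and angle between the x axis of rack_2_mid and the x axis of platform_mid, either way round below 0.2 rad and contact force between rack_2 and platform above 0.5 N and contact force between rack_2 and the fingers above 0.5 N) or (x of rack_3_mid in the frame of platform_mid between -0.03 and 0.03 m and y of rack_3_mid in the frame of platform_mid between -0.035 and 0.035 m and z of rack_3_mid in the frame of platform_mid between 0.025 and 0.037 m and angle between the z axis of rack_3_mid and the z axis of platform_mid, either way round below 0.1 rad and angle between the x axis of rack_3_mid and the x axis of platform_mid, either way round below 0.2 rad and contact force between rack_3 and platform above 0.5 N and contact force between rack_3 and the fingers above 0.5 N))), for 0.1 s.
At the end, for the whole second after the job is handed in: One rack (only the gripping one stays there) rests still and flat within 0.1 rad on the sloping platform, its centre within 30 mm along and 35 mm across the slope of the platform's centre, its length within 0.2 rad of the slope; the two others stand upright and still on the bench (((x of rack_1_mid in the frame of platform_mid between -0.03 and 0.03 m and y of rack_1_mid in the frame of platform_mid between -0.035 and 0.035 m and z of rack_1_mid in the frame of platform_mid between 0.025 and 0.037 m and angle between the z axis of rack_1_mid and the z axis of platform_mid, either way round below 0.1 rad and angle between the x axis of rack_1_mid and the x axis of platform_mid, either way round below 0.2 rad and contact force between rack_1 and platform above 0.5 N and height (world z) of rack_2_mid between 0.026 and 0.037 m and angle between each of rack_2_mid, rack_3_mid's own z axis and vertical below 0.12 rad and height (world z) of rack_3_mid between 0.026 and 0.037 m and linear speed of each of rack_1, rack_2, rack_3 below 0.01 m/s) or (x of rack_2_mid in the frame of platform_mid between -0.03 and 0.03 m and y of rack_2_mid in the frame of platform_mid between -0.035 and 0.035 m and z of rack_2_mid in the frame of platform_mid between 0.025 and 0.037 m and angle between the z axis of rack_2_mid and the z axis of platform_mid, either way round below 0.1 rad and angle between the x axis of rack_2_mid and the x axis of platform_mid, either way round below 0.2 rad and contact force between rack_2 and platform above 0.5 N and height (world z) of rack_1_mid between 0.026 and 0.037 m and angle between each of rack_1_mid, rack_3_mid's own z axis and vertical below 0.12 rad and height (world z) of rack_3_mid between 0.026 and 0.037 m and linear speed of each of rack_1, rack_2, rack_3 below 0.01 m/s) or (x of rack_3_mid in the frame of platform_mid between -0.03 and 0.03 m and y of rack_3_mid in the frame of platform_mid between -0.035 and 0.035 m and z of rack_3_mid in the frame of platform_mid between 0.025 and 0.037 m and angle between the z axis of rack_3_mid and the z axis of platform_mid, either way round below 0.1 rad and angle between the x axis of rack_3_mid and the x axis of platform_mid, either way round below 0.2 rad and contact force between rack_3 and platform above 0.5 N and height (world z) of rack_1_mid between 0.026 and 0.037 m and angle between each of rack_1_mid, rack_2_mid's own z axis and vertical below 0.12 rad and height (world z) of rack_2_mid between 0.026 and 0.037 m and linear speed of each of rack_1, rack_2, rack_3 below 0.01 m/s))); the robot touches nothing.
It fails at once if a rack is lifted off the bench while another has not been dragged yet ((height (world z) of rack_1_mid above 0.045 m and distance of any of rack_2_mid, rack_3_mid from where it was at the start of the episode below 0.02 m) or (height (world z) of rack_2_mid above 0.045 m and distance of any of rack_1_mid, rack_3_mid from where it was at the start of the episode below 0.02 m) or (height (world z) of rack_3_mid above 0.045 m and distance of any of rack_1_mid, rack_2_mid from where it was at the start of the episode below 0.02 m)).
It fails at once if a rack that nobody holds slips on the platform (faster than 0.15 m/s) ((contact force between rack_1 and platform above 0.2 N and contact force between rack_1 and the fingers below 0.05 N and linear speed of rack_1 above 0.15 m/s) or (contact force between rack_2 and platform above 0.2 N and contact force between rack_2 and the fingers below 0.05 N and linear speed of rack_2 above 0.15 m/s) or (contact force between rack_3 and platform above 0.2 N and contact force between rack_3 and the fingers below 0.05 N and linear speed of rack_3 above 0.15 m/s)).
It fails at once if a rack is tipped over (more than 0.8 rad) (angle between any of rack_1_mid, rack_2_mid, rack_3_mid's own z axis and vertical above 0.8 rad).
It fails at once if the platform is forced out of its angle (its low edge moves more than 12 mm) (distance of platform_edge from where it was at the start of the episode above 0.012 m).
It fails at once if a bystander is disturbed (moved more than 30 mm) (distance of any of bottle, caddy, tip_box, slide_box, timer, pen_cup from where it was at the start of the episode above 0.03 m).
It also fails if it takes over 72 s, if anything falls off the work surface, if the arm or the gripper's body presses on something with over 40 N, if the wrist force passes 120 N, or if a joint passes its speed limit or range.

## Working session

There is one attempt and no reset: what is moved stays moved. The work goes in short steps, Python scripts to look and compute and a tool call to move; the robot and the scene stay as the last step left them, time stands still between calls to the robot, and variables do not carry over. Pictures are saved under pics/ and viewed, and the job is handed in when it is done.

Besides the shell and the picture viewer there is one more tool, called after "Request:" as name([rows], argument=value, ...), one row to a line, values as JSON. play_rows: Moves the arm, as the interface text tells. Its arguments: {"type":"object","properties":{"commands":{"type":"array"},"squeeze":{"type":"number"}},"required":["commands"]}

```bash
mkdir -p pics; cat > h.py <<'E'
import numpy as np, cv2
from station import bot
def save(c,name,boxes=()):
    im=cv2.cvtColor(c["pixels"],cv2.COLOR_RGB2BGR).copy()
    for b in boxes: cv2.circle(im,(int(b[0]),int(b[1])),3,(0,0,255),-1)
    cv2.imwrite("pics/"+name+".png",im)
def ray(c,uv):
    K=c["mtx"];P=c["pose"]
    d=np.array([(uv[0]-K[0,2])/K[0,0],-(uv[1]-K[1,2])/K[1,1],-1.0])
    return P[:3,3],P[:3,:3]@d
def atz(c,uv,z):
    o,d=ray(c,uv);return o+d*(z-o[2])/d[2]
def proj(c,p):
    P=c["pose"];q=P[:3,:3].T@(np.asarray(p)-P[:3,3])
    K=c["mtx"];return np.array([K[0,0]*q[0]/-q[2]+K[0,2],K[1,1]*(-q[1])/-q[2]+K[1,2]])
E
python3 - <<'E'
from h import *
s=bot.observe();print(s)
for n in ["scene","top"]:
    c=bot.capture(n);save(c,n+"0");print(n,c["mtx"],c["pose"],[k for k in c])
    for q in ["rack_1","platform","bottle","caddy","tip_box","slide_box","timer","pen_cup","platform_mid","platform_edge"]:
        r=bot.look_for(q,c)
        print(n,q,[(round(x["score"],2),np.round(np.array(x["xy"])*[560,420]).tolist()) for x in r][:6])
E
```

```text
{'t': 0.0, 'joints': array([-1.17501923e+00,  2.13333828e-01, -3.50151821e-02,  1.32348385e+00,
       -4.17400631e-06,  1.57075873e+00]), 'dq': array([ 0.00075688, -0.00087124,  0.00250607, -0.00066396, -0.00241243,
       -0.00014442]), 'joint_torque': array([ 3.07191272e-03, -6.86141539e+01,  4.87129605e+01,  1.70111196e-02,
       -1.63004715e-04,  2.64648105e-05]), 'ee_pos': array([ 0.19271094, -0.46122638,  0.40424464]), 'ee_rot': array([-3.14055612e+00,  4.13503661e-06,  3.95814696e-01]), 'ft_force': array([ 0.48680684, -0.44291892, -0.81436304]), 'ft_torque': array([ 0.01341881,  0.05166218, -0.00256383]), 'finger_gap': 0.08566224307203997}
scene [[403.84528217   0.         280.8741119 ]
 [  0.         403.84528217 207.58241144]
 [  0.           0.           1.        ]] [[-0.51819452 -0.71314505  0.47212135  1.19348302]
 [ 0.85514388 -0.44123156  0.27210965  0.23707759]
 [ 0.01426119  0.54473741  0.8384854   1.24919703]
 [ 0.          0.          0.          1.        ]] ['pixels', 'mtx', 'pose', 'shot']
scene rack_1 [(0.93, [302.0, 220.0]), (0.92, [404.0, 215.0]), (0.81, [2
[... 588 characters left out ...]
        ]] [[ 0.0130237   0.98016516 -0.197754    0.35646852]
 [-0.99964728  0.01734083  0.02011474 -0.11572038]
 [ 0.02314498  0.19742228  0.98004528  1.16192097]
 [ 0.          0.          0.          1.        ]] ['pixels', 'mtx', 'pose', 'shot']
top rack_1 [(0.96, [306.0, 226.0]), (0.9, [369.0, 215.0]), (0.83, [258.0, 235.0])]
top platform [(0.66, [119.0, 181.0])]
top bottle [(0.65, [245.0, 157.0])]
top caddy [(0.63, [290.0, 143.0])]
top tip_box [(0.88, [418.0, 211.0])]
top slide_box [(0.71, [186.0, 133.0])]
top timer [(0.83, [202.0, 284.0]), (0.75, [368.0, 216.0])]
top pen_cup [(0.78, [454.0, 265.0])]
top platform_mid []
top platform_edge [(0.68, [117.0, 180.0]), (0.32, [290.0, 145.0])]
```

View pics/scene0.png

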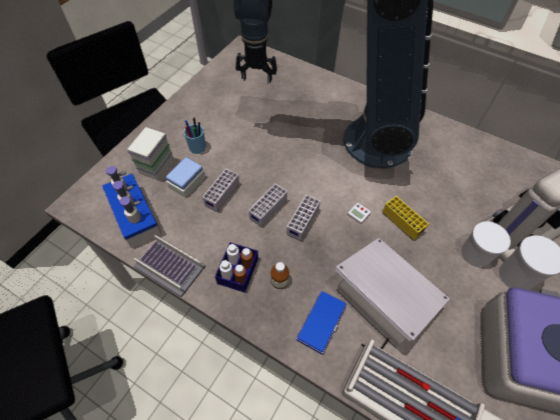

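View pics/top0.png

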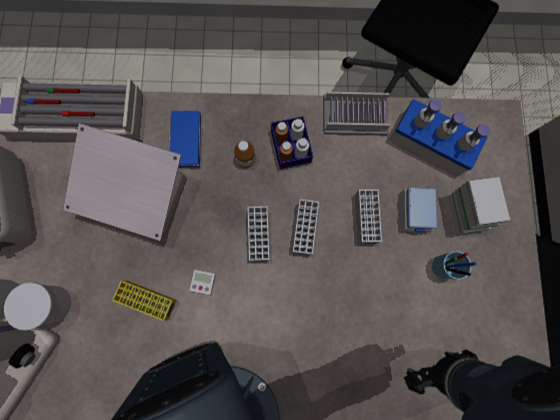

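Scene: three grey racks in top view at (258,235), (306,228), (369,215), and the yellow look-alike at (144,300). The platform is near (125,183), with the timer at (202,283). Next, masks and triangulation.

```bash
python3 - <<'E'
from h import *
import pickle
T=bot.capture("top");S=bot.capture("scene")
pickle.dump((T,S),open("ts.pkl","wb"))
for n,c in (("T",T),("S",S)):
    for q in ["rack_1","platform"]:
        for r in bot.cut_out(q,c):
            m=r["mask"].astype(np.uint8)
            cs,_=cv2.findContours(m,0,1)
            k=max(cs,key=cv2.contourArea);rr=cv2.minAreaRect(k)
            hull=cv2.convexHull(k);quad=cv2.approxPolyDP(hull,0.05*cv2.arcLength(hull,True),True)[:,0]
            print(n,q,round(r["score"],2),m.sum(),np.round(rr[0],1),np.round(rr[1],1),round(rr[2],1),quad.tolist())
            if n=="T" and q=="rack_1":
                b=cv2.boxPoints(rr); print("   w@.062",[np.round(atz(c,p,0.062)[:2],3).tolist() for p in b], np.round(atz(c,rr[0],.062),3))
def crop(c,x0,y0,w,h,s,name):
    im=cv2.cvtColor(c["pixels"],cv2.COLOR_RGB2BGR)[y0:y0+h,x0:x0+w]
    cv2.imwrite("pics/"+name+".png",cv2.resize(im,None,fx=s,fy=s,interpolation=cv2.INTER_CUBIC))
crop(T,50,110,150,150,4,"tplat");crop(S,320,225,140,125,5,"splat")
crop(T,235,170,160,110,5,"tracks")
E
```

```text
T rack_1 0.68 1245 [368.  216.5] [53. 24.] 90.0 [[375, 190], [380, 241], [360, 243], [356, 194]]
   w@.062 [[0.629, -0.351], [0.63, -0.42], [0.478, -0.415], [0.477, -0.347]] [ 0.553 -0.383  0.062]
T rack_1 0.62 1158 [258.  233.5] [55. 22.] 90.0 [[261, 206], [268, 260], [251, 261], [247, 209]]
   w@.062 [[0.577, -0.041], [0.578, -0.103], [0.424, -0.106], [0.423, -0.045]] [ 0.499 -0.074  0.062]
T rack_1 0.56 1127 [305.3 227.4] [21.  54.6] 7.4 [[300, 200], [318, 202], [311, 255], [292, 252]]
   w@.062 [[0.446, -0.167], [0.6, -0.186], [0.593, -0.245], [0.44, -0.225]] [ 0.519 -0.206  0.062]
T platform 0.77 9290 [119.6 181.7] [112.1  89.3] 17.0 [[79, 124], [180, 154], [160, 240], [63, 209]]
T platform 0.68 1102 [257.5 233.9] [55.8 21.1] 87.6 [[265, 207], [268, 259], [252, 262], [248, 209]]
T platform 0.63 1240 [367.9 216.2] [53.3 23.8] 86.4 [[376, 190], [380, 241], [359, 243], [355, 195]]
S rack_1 0.81 884 [221. 190.] [22.3 45.3] 41.3 [[236, 173], [238, 183], [220, 208], [205, 206], [200, 197], [222, 172]]
S rack_1 0.73 977 [404.2 217.3] [46.2 22.7] 42.6 [[395, 196], [427, 224], [413, 239], [384, 214]]
S rack_1 0.67 762 [302.3 217. ] [18.4 43.6] 28.6 [[309, 196], [317, 209], [297, 238], [287, 226]]
S rack_1 0.58 834 [267.  204.5] [20.5 44.5] 45.0 [[280, 187], [286, 195], [262, 224], [250, 219], [254, 203]]
S platform 0.97 5608 [390.8 285.1] [106.4  58. ] 42.6 [[376, 239], [447, 298], [412, 339], [336, 269]]
S platform 0.24 866 [220.  189.4] [21.2 44.4] 38.7 [[227, 169], [238, 183], [214, 210], [202, 195]]
```

View pics/tplat.png

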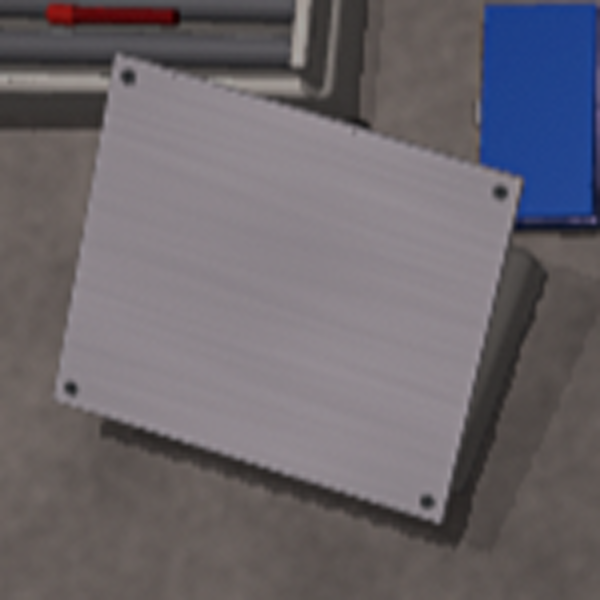

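View pics/splat.png

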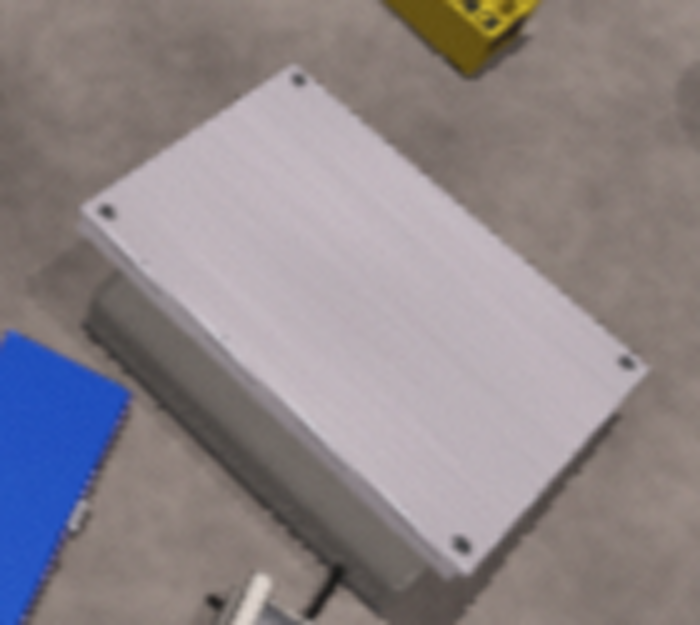

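View pics/tracks.png

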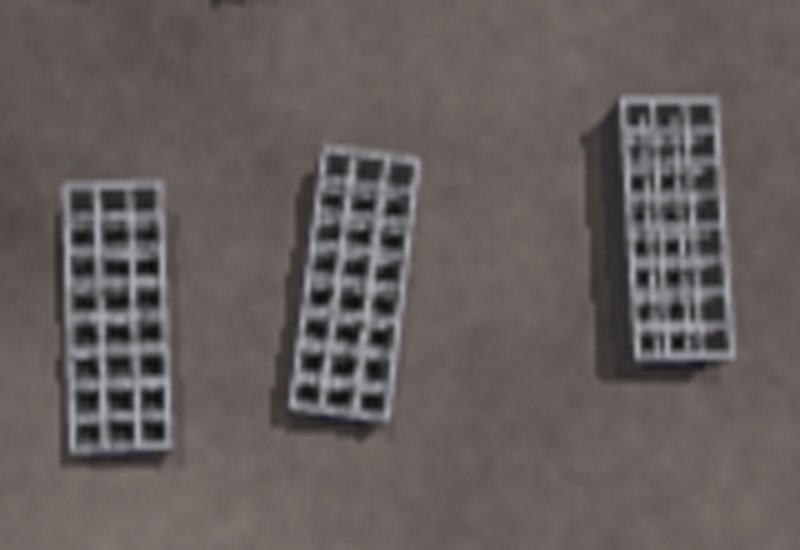

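```bash
cat > plat.py <<'E'
from h import *
import pickle
from scipy.optimize import least_squares
from scipy.spatial.transform import Rotation as R
T,S=pickle.load(open("ts.pkl","rb"))
cr=lambda p,x0,y0,s:np.array([x0+(p[0]+.5)/s-.5,y0+(p[1]+.5)/s-.5])
def tri(a,b):
    (o1,d1),(o2,d2)=ray(T,a),ray(S,b)
    A=np.stack([d1,-d2],1);t=np.linalg.lstsq(A,o2-o1,rcond=None)[0]
    p,q=o1+t[0]*d1,o2+t[1]*d2
    return (p+q)/2,np.linalg.norm(p-q)
tp=[(127,77),(500,192),(427,501),(70,388)];sp=[(462,545),(107,211),(298,79),(627,363)]
tp=[cr(p,50,110,4) for p in tp];sp=[cr(p,320,225,5) for p in sp]
P=[]
for a,b in zip(tp,sp):
    p,e=tri(a,b);P.append(p);print(np.round(p,4),round(e,4))
P=np.array(P);c=P.mean(0)
for i in range(4): print(np.linalg.norm(P[i]-P[(i+1)%4]))
n=np.linalg.svd(P-c)[2][2];n*=np.sign(n[2])
print("c",c,"tilt",np.arccos(n[2]),"yaw of upslope",np.arctan2(-n[1],-n[0]),"edge yaw",
 [np.arctan2(*(v[[1,0]])) for v in (P[0]-P[3],P[1]-P[2])])
# joint model fit: corners known sizes
cc=[(116,53),(522,179),(442,523),(55,402)]; cc=[cr(p,50,110,4) for p in cc]
cs=[None,(82,210),(295,65),(650,371)]; cs=[None if p is None else cr(p,320,225,5) for p in cs]
L=np.array([[.12,.14,0],[.12,-.14,0],[-.12,-.14,0],[-.12,.14,0]])
def f(x):
    Rm=R.from_euler("ZY",[x[3],-x[4]]).as_matrix()
    M=np.array([[x[5],x[6],0],[x[5],-x[6],0],[-x[5],-x[6],0],[-x[5],x[6],0]])
    r=[]
    for i in range(4):
        w=x[:3]+Rm@L[i];m=x[:3]+Rm@M[i]
        r+=list(proj(T,w)-cc[i])
        if cs[i] is not None:r+=list(proj(S,w)-cs[i])
        r+=list(proj(T,m)-tp[i])+list(proj(S,m)-sp[i])
    return r
s=least_squares(f,[*c,0,.45,.11,.13]);print("fit",np.round(s.x,4),"rms",np.sqrt(np.mean(s.fun**2)))
E
python3 plat.py
python3 - <<'E'
from plat import *
print()
for n,k in dict(A=[(62,183),(163,180),(172,452),(70,456)],B=[(322,146),(420,158),(389,421),(289,409)],C=[(619,97),(717,97),(734,358),(635,362)]).items():
    w=np.array([atz(T,cr(p,235,170,5),.062) for p in k])
    ax=(w[0]+w[1]-w[2]-w[3])/2
    print(n,np.round(w.mean(0),4),"len",np.linalg.norm(ax),"wid",np.linalg.norm((w[0]+w[3]-w[1]-w[2])/2),"yaw",np.arctan2(ax[1],ax[0]))
    c=w.mean(0);print(proj(S,c))
for q,uv,z in [("timer",(202,283),.018),("caddy",(291,142),.06),("bottle",(245,155),.1),("tip",(420,210),.073),("pen",(455,265),.1),("yellow",(144,300),.062)]:
    print(q,np.round(atz(T,uv,z),3))
print([R.from_euler("ZY",[0,-.45]).as_matrix()[:,2]])
E
```

```text
[0.7493 0.3881 0.1801] 0.0033
[0.6758 0.1422 0.1811] 0.0034
[0.4861 0.1987 0.0965] 0.0036
[0.5595 0.4453 0.0945] 0.0036
0.25670524576450143
0.21531795634179005
0.2573151847648189
0.21596521108517006
c [0.61767082 0.29357712 0.1380278 ] tilt 0.4056673457354966 yaw of upslope -0.30369315055981233 edge yaw [np.float64(-0.2926559443429576), np.float64(-0.28961005327135025)]
fit [ 0.6179  0.2935  0.1357 -0.2903  0.4073  0.108   0.1286] rms 0.642543037375159
[0.7493 0.3881 0.1801] 0.0033
[0.6758 0.1422 0.1811] 0.0034
[0.4861 0.1987 0.0965] 0.0036
[0.5595 0.4453 0.0945] 0.0036
0.25670524576450143
0.21531795634179005
0.2573151847648189
0.21596521108517006
c [0.61767082 0.29357712 0.1380278 ] tilt 0.4056673457354966 yaw of upslope -0.30369315055981233 edge yaw [np.float64(-0.2926559443429576), np.float64(-0.28961005327135025)]
fit [ 0.6179  0.2935  0.1357 -0.2903  0.4073  0.108   0.1286] rms 0.642543037375159

A [ 0.5013 -0.0735  0.062 ] len 0.15294200469341276 wid 0.05651952832335163 yaw 0.05571015790712683
[302.74094622 212.19505955]
B [ 0.5227 -0.2066  0.062 ] len 0.1503010969364715 wid 0.055916939810912614 yaw -0.11883115401915606
[267.13269357 199.86530135]
C [ 0.5572 -0.3885  0.062 ] len 0.1511775146147448 wid 0.05613139401017463 yaw 0.031009393221125545
[219.67059138 184.69147814]
timer [0.362 0.082 0.018]
caddy [ 0.771 -0.164  0.06 ]
bottle [ 0.715 -0.033  0.1  ]
tip [ 0.572 -0.528  0.073]
pen [ 0.418 -0.604  0.1  ]
yellow [0.315 0.227 0.062]
[array([-0.43496553, -0.        ,  0.9004471 ])]
```

The platform centre is about (0.618, 0.294, 0.137), with yaw -0.29 and tilt 0.407. Both agree with the text. Racks sit at A (0.501, -0.074), B (0.523, -0.207) and C (0.557, -0.389). I'll move to C first.

Request:
play_rows([
  [0.037,0.007,0,0,0,-0.036,0],
  [0.074,0.014,0,0,0,-0.073,0],
  [0.111,0.021,-0.01,0,0,-0.11,0],
  [0.148,0.028,-0.02,0,0,-0.146,0],
  [0.184,0.036,-0.03,0,0,-0.183,0],
])

```text
t: 1.9
ee_pos: [0.3783, -0.4249, 0.3744]
ee_rot: [3.141, -0.0, 0.211]
ft_force: [-0.2, 0.1, -0.9]
finger_gap: 0.0853
```

Request:
play_rows([
  [0.037,0.007,0,0,0,-0.036,0],
  [0.074,0.014,-0.01,0,0,-0.073,0],
  [0.111,0.021,-0.02,0,0,-0.11,0],
  [0.146,0.03,-0.03,0,0,-0.146,0],
  [0.18,0.036,-0.03,0,0,-0.183,0],
])

```text
t: 2.4
ee_pos: [0.5581, -0.3884, 0.3431]
ee_rot: [-3.14, 0.002, 0.029]
ft_force: [-0.6, -0.1, -0.1]
finger_gap: 0.0855
```

```bash
python3 - <<'E'
from h import *
s=bot.observe();print(s["t"],s["ee_pos"],s["ee_rot"],s["ft_force"],s["joints"])
c=bot.capture("wrist");save(c,"w1");print(c["pose"],c["mtx"])
for x,y in [(.4822,-.4189),(.4805,-.3629),(.6338,-.4141),(.632,-.3581),(.5572,-.3885)]: print(proj(c,[x,y,.062]))
E
```

```text
2.4 [ 0.55808484 -0.38840596  0.34307463] [-3.14028123e+00  1.66591898e-03  2.87051195e-02] [-0.55353591 -0.1385444  -0.12505973] [-6.08024274e-01  6.19578800e-01  4.16844417e-01  1.37018115e+00
  6.39394178e-05  2.50486428e+00]
[[ 0.02891388  0.94998707  0.31094782  0.63840281]
 [-0.99958055  0.02799188  0.00742835 -0.38605878]
 [-0.00164718 -0.31103218  0.95039795  0.3116477 ]
 [ 0.          0.          0.          1.        ]] [[365.30213216   0.         286.04558706]
 [  0.         365.30213216 211.3341096 ]
 [  0.           0.           1.        ]]
[322.72171864 302.84043581]
[251.19486477 302.86497006]
[329.32997165 100.49013099]
[243.68366237 100.7744292 ]
[286.74621164 210.72393859]
```

View pics/w1.png

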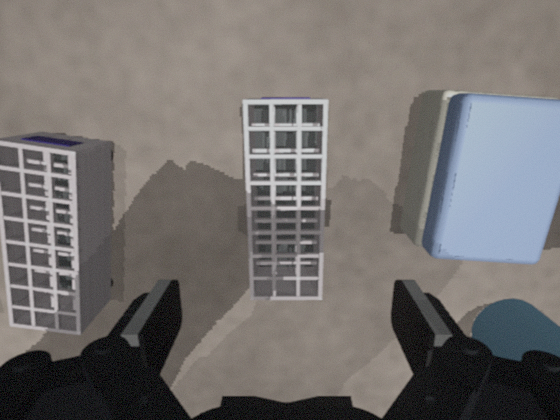

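The wrist view agrees with the prediction: rack C's top corners are at about (243,100), (328,100), (250,300) and (322,298), within 2 px. That confirms its 62 mm height and its pose. I'll descend and grip lightly.

Request:
play_rows([
  [0,0,-0.035,0,0,0,0],
  [0,0,-0.07,0,0,0,0],
  [0,0,-0.105,0,0,0,0],
  [0,0,-0.13,0,0,0,0],
  [0,0,-0.145,0,0,0,0],
])

```text
t: 2.95
ee_pos: [0.5561, -0.3889, 0.1971]
ee_rot: [-3.14, 0.002, 0.03]
ft_force: [0.2, 0.8, -0.0]
finger_gap: 0.0858
```

Request:
play_rows([
  [0,0,0,0,0,0,0.1],
  [0,0,0,0,0,0,0.2],
  [0,0,0,0,0,0,0.3],
  [0,0,0,0,0,0,0.4],
  [0,0,0,0,0,0,0.5],
], squeeze=20)

```text
t: 3.45
ee_pos: [0.5572, -0.3895, 0.2012]
ee_rot: [3.141, -0.002, 0.03]
ft_force: [-0.8, 0.8, 7.7]
finger_gap: 0.0559
```

Request:
play_rows([
  [0,0,0.001,0,0,0,0.6],
  [0,0,0.002,0,0,0,0.6],
  [0,0,0.003,0,0,0,0.6],
  [0,0,0.003,0,0,0,0.6],
  [0,0,0.003,0,0,0,0.6],
])

```text
t: 3.95
ee_pos: [0.5567, -0.3893, 0.2025]
ee_rot: [-3.141, 0.0, 0.03]
ft_force: [0.6, -0.1, -8.0]
finger_gap: 0.0559
```

Request:
play_rows([
  [0,0,-0.001,0,0,0,0.6],
  [0,0,-0.0015,0,0,0,0.6],
  [0,0,-0.0015,0,0,0,0.6],
  [0,0,-0.0015,0,0,0,0.6],
  [0,0,-0.0015,0,0,0,0.6],
])

```text
t: 4.45
ee_pos: [0.5568, -0.3893, 0.2013]
ee_rot: [3.142, -0.0, 0.03]
ft_force: [-1.7, 0.7, -4.9]
finger_gap: 0.0559
```

Request:
play_rows([
  [0,0,-0.001,0,0,0,0.6],
  [-0.003,0,-0.001,0,0,0,0.6],
  [-0.006,0,-0.001,0,0,0,0.6],
  [-0.009,0,-0.001,0,0,0,0.6],
  [-0.012,0,-0.001,0,0,0,0.6],
])

```text
t: 4.95
ee_pos: [0.5451, -0.3896, 0.2012]
ee_rot: [3.14, -0.002, 0.03]
ft_force: [3.9, 0.5, 5.9]
finger_gap: 0.0556
```

Request:
play_rows([
  [-0.003,0,0,0,0,0,0.6],
  [-0.006,0,0,0,0,0,0.6],
  [-0.009,0,0,0,0,0,0.6],
  [-0.012,0,0,0,0,0,0.6],
  [-0.015,0,0,0,0,0,0.6],
])

```text
t: 5.45
ee_pos: [0.5301, -0.3896, 0.2012]
ee_rot: [3.14, -0.002, 0.03]
ft_force: [4.9, -0.1, 5.9]
finger_gap: 0.0558
```

Request:
play_rows([
  [-0.003,0,0,0,0,0,0.6],
  [-0.006,0,0,0,0,0,0.6],
  [-0.009,0,0,0,0,0,0.6],
  [-0.012,0,0,0,0,0,0.6],
  [-0.015,0,0,0,0,0,0.6],
])

```text
t: 5.95
ee_pos: [0.5151, -0.3896, 0.2012]
ee_rot: [3.14, -0.002, 0.03]
ft_force: [4.0, 0.7, 5.2]
finger_gap: 0.0554
```

Request:
play_rows([
  [-0.003,0,0,0,0,0,0.6],
  [-0.006,0,0,0,0,0,0.6],
  [-0.009,0,0,0,0,0,0.6],
  [-0.012,0,0,0,0,0,0.6],
  [-0.015,0,0,0,0,0,0.6],
])

```text
t: 6.45
ee_pos: [0.5001, -0.3896, 0.2012]
ee_rot: [3.14, -0.002, 0.03]
ft_force: [4.6, 0.3, 5.4]
finger_gap: 0.0554
```

C: about 4.4 N of drag with a normal load of about 12.5 N, so the friction ratio is about 0.35, probably slick. I'll release it and go to B.

Request:
play_rows([
  [0,0,0,0,0,0,0.3],
  [0,0,0,0,0,0,0],
  [0,0,0,0,0,0,0],
  [0,0,0,0,0,0,0],
  [0,0,0.01,0,0,0,0],
])

```text
t: 6.95
ee_pos: [0.4993, -0.389, 0.2093]
ee_rot: [-3.14, 0.002, 0.03]
ft_force: [-0.5, 0.1, -0.6]
finger_gap: 0.0854
```

Request:
play_rows([
  [0,0,0.03,0,0,0,0],
  [0,0,0.07,0,0,0,0],
  [0,0,0.11,0,0,0,0],
  [0.005,0.04,0.12,0,0,-0.03,0],
  [0.01,0.08,0.12,0,0,-0.07,0],
])

```text
t: 7.45
ee_pos: [0.5101, -0.3093, 0.3332]
ee_rot: [3.139, -0.004, -0.043]
ft_force: [0.5, 0.3, -1.4]
finger_gap: 0.0854
```

Request:
play_rows([
  [0.004,0.035,0,0,0,-0.025,0],
  [0.008,0.07,0,0,0,-0.05,0],
  [0.012,0.103,0,0,0,-0.079,0],
  [0.012,0.103,0,0,0,-0.079,0],
  [0.012,0.103,0,0,0,-0.079,0],
])

```text
t: 7.95
ee_pos: [0.5219, -0.2059, 0.331]
ee_rot: [3.141, -0.001, -0.117]
ft_force: [0.5, -0.1, -0.4]
finger_gap: 0.0853
```

```bash
python3 - <<'E'
from h import *
s=bot.observe();print(s["t"],s["ee_pos"],s["ee_rot"],s["ft_force"])
c=bot.capture("wrist");save(c,"w2")
yw=-.119;C=np.array([.5227,-.2066]);a=np.array([np.cos(yw),np.sin(yw)]);b=np.array([-a[1],a[0]])
for i,j in [(1,1),(1,-1),(-1,1),(-1,-1)]: print(np.round(proj(c,[*(C+i*.075*a+j*.028*b),.062])))
E
```

```text
7.95 [ 0.52191769 -0.20586226  0.33095911] [ 3.14119808e+00 -6.70629108e-04 -1.17496697e-01] [ 0.52643627 -0.09158189 -0.40266849]
[242. 100.]
[332. 100.]
[249. 309.]
[324. 310.]
```

View pics/w2.png

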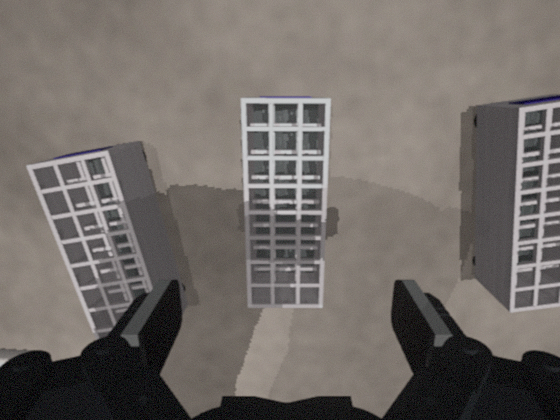

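B also matches its prediction, with corners at (241,99), (330,98), (249,307) and (323,307). Descending.

Request:
play_rows([
  [0,0,-0.035,0,0,0,0],
  [0,0,-0.07,0,0,0,0],
  [0,0,-0.1,0,0,0,0],
  [0,0,-0.122,0,0,0,0],
  [0,0,-0.132,0,0,0,0],
])

```text
t: 8.5
ee_pos: [0.521, -0.2072, 0.1963]
ee_rot: [-3.141, 0.003, -0.12]
ft_force: [0.3, -0.1, 0.6]
finger_gap: 0.0854
```

Request:
play_rows([
  [0,0,0,0,0,0,0.1],
  [0,0,0,0,0,0,0.2],
  [0,0,0,0,0,0,0.3],
  [0,0,0,0,0,0,0.4],
  [0,0,0,0,0,0,0.6],
])

```text
t: 9.0
ee_pos: [0.5223, -0.2066, 0.1995]
ee_rot: [3.141, -0.002, -0.119]
ft_force: [-1.5, 1.2, 7.1]
finger_gap: 0.0558
```

Pressing with 7 N, similar to C. I'll drag it as it is, so the two compare directly, along its own axis.

Request:
play_rows([
  [-0.003,0,0,0,0,0,0.6],
  [-0.006,0.001,0,0,0,0,0.6],
  [-0.009,0.001,0,0,0,0,0.6],
  [-0.012,0.0015,0,0,0,0,0.6],
  [-0.015,0.002,0,0,0,0,0.6],
])

```text
t: 9.5
ee_pos: [0.5075, -0.2046, 0.1996]
ee_rot: [3.141, -0.003, -0.119]
ft_force: [4.7, -0.6, 5.9]
finger_gap: 0.0556
```

Request:
play_rows([
  [-0.003,0,0,0,0,0,0.6],
  [-0.006,0.001,0,0,0,0,0.6],
  [-0.009,0.001,0,0,0,0,0.6],
  [-0.012,0.0015,0,0,0,0,0.6],
  [-0.015,0.002,0,0,0,0,0.6],
])

```text
t: 10.0
ee_pos: [0.4926, -0.2026, 0.1996]
ee_rot: [3.141, -0.003, -0.119]
ft_force: [4.6, -1.1, 6.2]
finger_gap: 0.0555
```

Request:
play_rows([
  [-0.003,0,0,0,0,0,0.6],
  [-0.006,0.001,0,0,0,0,0.6],
  [-0.009,0.001,0,0,0,0,0.6],
  [-0.012,0.0015,0,0,0,0,0.6],
  [-0.015,0.002,0,0,0,0,0.6],
])

```text
t: 10.5
ee_pos: [0.4776, -0.2007, 0.1995]
ee_rot: [3.141, -0.003, -0.119]
ft_force: [3.6, -0.6, 6.4]
finger_gap: 0.0555
```

Request:
play_rows([
  [-0.003,0,0,0,0,0,0.6],
  [-0.006,0.001,0,0,0,0,0.6],
  [-0.009,0.001,0,0,0,0,0.6],
  [-0.012,0.0015,0,0,0,0,0.6],
  [-0.015,0.002,0,0,0,0,0.6],
])

```text
t: 11.0
ee_pos: [0.4626, -0.1987, 0.1996]
ee_rot: [3.141, -0.004, -0.119]
ft_force: [4.8, -0.3, 6.9]
finger_gap: 0.0556
```

B matches C, so A should be the gripping rack. I'll confirm by dragging it.

Request:
play_rows([
  [0,0,0,0,0,0,0.3],
  [0,0,0,0,0,0,0],
  [0,0,0,0,0,0,0],
  [0,0,0,0,0,0,0],
  [0,0,0.01,0,0,0,0],
])

```text
t: 11.5
ee_pos: [0.4613, -0.1981, 0.2075]
ee_rot: [-3.141, 0.002, -0.119]
ft_force: [-0.1, 0.1, 0.3]
finger_gap: 0.0858
```

Request:
play_rows([
  [0,0,0.03,0,0,0,0],
  [0,0,0.07,0,0,0,0],
  [0,0,0.11,0,0,0,0],
  [0.01,0.03,0.12,0,0,0.04,0],
  [0.02,0.06,0.12,0,0,0.09,0],
])

```text
t: 12.0
ee_pos: [0.4824, -0.1382, 0.3312]
ee_rot: [3.141, -0.004, -0.029]
ft_force: [0.4, 0.1, -0.5]
finger_gap: 0.0856
```

Request:
play_rows([
  [0.008,0.03,0,0,0,0.04,0],
  [0.014,0.05,0,0,0,0.07,0],
  [0.019,0.065,0,0,0,0.085,0],
  [0.019,0.065,0,0,0,0.085,0],
  [0.019,0.065,0,0,0,0.085,0],
])

```text
t: 12.5
ee_pos: [0.5007, -0.0734, 0.3286]
ee_rot: [3.141, -0.0, 0.056]
ft_force: [0.2, -0.0, 0.4]
finger_gap: 0.0852
```

```bash
python3 - <<'E'
from h import *
s=bot.observe();print(s["t"],s["ee_pos"],s["ee_rot"],s["ft_force"])
c=bot.capture("wrist");save(c,"w3")
yw=.056;C=np.array([.5013,-.0735]);a=np.array([np.cos(yw),np.sin(yw)]);b=np.array([-a[1],a[0]])
for i,j in [(1,1),(1,-1),(-1,1),(-1,-1)]: print(np.round(proj(c,[*(C+i*.075*a+j*.028*b),.062])))
E
```

```text
12.5 [ 0.5006907  -0.07337759  0.32864556] [ 3.14134332e+00 -1.62968642e-04  5.61228240e-02] [ 0.21036429 -0.03884682  0.35874895]
[241. 101.]
[332. 101.]
[249. 311.]
[324. 311.]
```

View pics/w3.png

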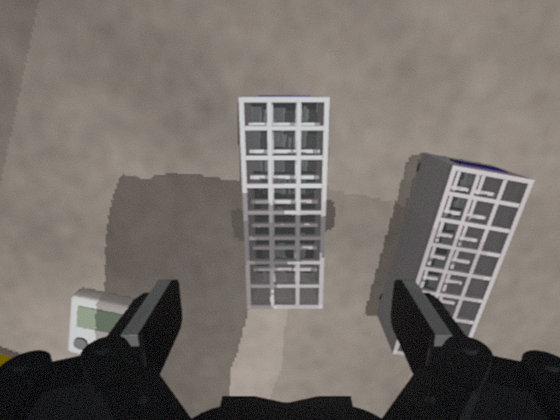

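Rack A's corners are at about (238,97), (329,97), (246,307) and (323,307), roughly 2 mm further to +x/+y than predicted. I'll correct for that and descend.

Request:
play_rows([
  [0.001,0.001,-0.035,0,0,0,0],
  [0.002,0.0015,-0.07,0,0,0,0],
  [0.002,0.0015,-0.1,0,0,0,0],
  [0.002,0.0015,-0.12,0,0,0,0],
  [0.002,0.0015,-0.1285,0,0,0,0],
])

```text
t: 13.05
ee_pos: [0.5018, -0.0726, 0.1981]
ee_rot: [-3.141, 0.003, 0.054]
ft_force: [0.4, -0.0, -0.4]
finger_gap: 0.0853
```

Request:
play_rows([
  [0,0,0,0,0,0,0.1],
  [0,0,0,0,0,0,0.2],
  [0,0,0,0,0,0,0.3],
  [0,0,0,0,0,0,0.4],
  [0,0,0,0,0,0,0.6],
], squeeze=40)

```text
t: 13.55
ee_pos: [0.5032, -0.0719, 0.201]
ee_rot: [3.141, -0.002, 0.056]
ft_force: [-2.1, 1.5, 8.3]
finger_gap: 0.0557
```

Request:
play_rows([
  [-0.003,0,0,0,0,0,0.6],
  [-0.006,0,0,0,0,0,0.6],
  [-0.009,-0.0005,0,0,0,0,0.6],
  [-0.012,-0.0005,0,0,0,0,0.6],
  [-0.015,-0.001,0,0,0,0,0.6],
])

```text
t: 14.05
ee_pos: [0.4889, -0.0729, 0.201]
ee_rot: [3.141, -0.004, 0.056]
ft_force: [7.6, 1.4, 2.3]
finger_gap: 0.0554
```

Request:
play_rows([
  [-0.003,0,0,0,0,0,0.6],
  [-0.006,0,0,0,0,0,0.6],
  [-0.009,-0.0005,0,0,0,0,0.6],
  [-0.012,-0.0005,0,0,0,0,0.6],
  [-0.015,-0.001,0,0,0,0,0.6],
])

```text
t: 14.55
ee_pos: [0.4739, -0.0739, 0.201]
ee_rot: [3.141, -0.004, 0.056]
ft_force: [7.5, 0.9, 1.8]
finger_gap: 0.0552
```

Request:
play_rows([
  [-0.004,0,0,0,0,0,0.6],
  [-0.008,0,0,0,0,0,0.6],
  [-0.012,-0.0005,0,0,0,0,0.6],
  [-0.016,-0.001,0,0,0,0,0.6],
  [-0.02,-0.001,0,0,0,0,0.6],
])

```text
t: 15.05
ee_pos: [0.4539, -0.075, 0.201]
ee_rot: [3.141, -0.004, 0.056]
ft_force: [7.3, 0.9, 2.5]
finger_gap: 0.0556
```

Request:
play_rows([
  [0,0,0,0,0,0,0.6],
  [0,0,0,0,0,0,0.6],
  [0,0,0,0,0,0,0.6],
  [0,0,0,0,0,0,0.6],
  [0,0,0,0,0,0,0.6],
])

```text
t: 15.55
ee_pos: [0.4536, -0.075, 0.201]
ee_rot: [3.141, -0.003, 0.056]
ft_force: [1.8, -0.4, 10.4]
finger_gap: 0.055
```

```bash
python3 - <<'E'
from h import *
s=bot.observe();print(s["t"],s["ee_pos"],s["ee_rot"],s["ft_force"])
c=bot.capture("wrist");save(c,"w4")
c=bot.capture("top");save(c,"t4")
E
```

```text
15.55 [ 0.45356392 -0.07497848  0.20096884] [ 3.14086800e+00 -2.75691483e-03  5.58814574e-02] [ 1.84701924 -0.44099574 10.39230503]
```

View pics/w4.png

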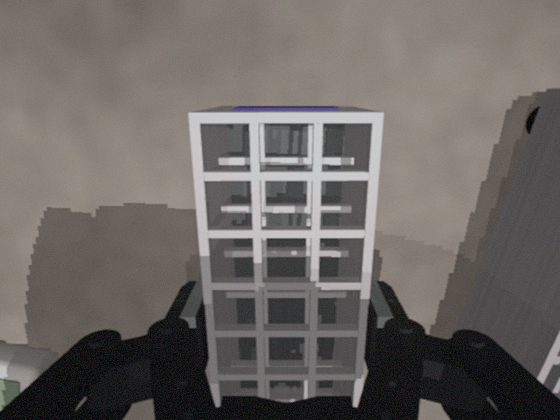

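View pics/t4.png

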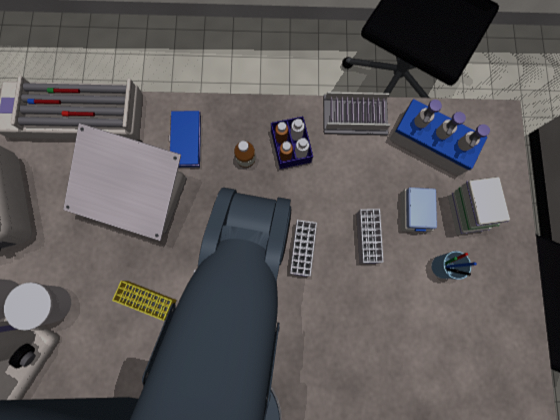

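A drags at 7.5 N with a normal load of about 9 N (ratio about 0.8). C and B gave 4.4 N with about 13 N (ratio about 0.34), so A is the gripping rack. The top view shows B and C standing on the bench after their drags. Next I'll find where A sits in the jaws and plan the placing.

```bash
python3 - <<'E'
from h import *
from scipy.spatial.transform import Rotation as R
c=bot.capture("wrist");s=bot.observe()
for uv in [(190,114),(382,114)]: print("far corner",atz(c,uv,.062))
f=(atz(c,(190,114),.062)+atz(c,(382,114),.062))/2
yw=.056;a=np.array([np.cos(yw),np.sin(yw)])
ctr=f[:2]-.075*a;print("centre",ctr,"tcp",s["ee_pos"])
d=ctr-s["ee_pos"][:2];off=np.array([d@a,d@[-a[1],a[0]]]);print("rack in tool (along, left)",off)
tz=s["ee_pos"][2]  # feet at 0
for cn,yaw,tilt in [([.6178,.2935,.1368],-.291,.407)]:
    Rp=R.from_euler("ZY",[yaw,-tilt]);n=Rp.apply([0,0,1])
    for h in (0,.02,.06):
        p=np.array(cn)+Rp.apply([-off[0],-off[1],tz+h]);print(h,"tcp target",p.round(4))
    R0=R.from_euler("xyz",[np.pi,0,s["ee_rot"][2]]);R1=Rp*R.from_euler("x",np.pi)
    print("rotvec from now",(R1*R0.inv()).as_rotvec(), "n",n)
    Ry=R.from_euler("ZX",[yaw,np.pi])
    print("tilt rotvec after yawing", (R1*Ry.inv()).as_rotvec(), "yaw step",yaw-s["ee_rot"][2])
E
```

```text
far corner [ 0.52684612 -0.04347949  0.062     ]
far corner [ 0.52992075 -0.09826181  0.062     ]
centre [ 0.45350101 -0.07506845] tcp [ 0.45358314 -0.07496302  0.20096177]
rack in tool (along, left) [-8.79037191e-05 -1.00675106e-04]
0 tcp target [0.5417 0.3164 0.3214]
0.02 tcp target [0.5341 0.3187 0.3397]
0.06 tcp target [0.5189 0.3232 0.3765]
rotvec from now [-0.04797102 -0.40620222 -0.34207515] n [-0.37921337  0.11357522  0.91831252]
tilt rotvec after yawing [-1.16772503e-01 -3.89888680e-01  2.49215624e-17] yaw step -0.3468961381152678
```

Request:
play_rows([
  [0,0,0,0,0,0,0.6],
  [0,0,0,0,0,0,0.6],
  [0,0,0.01,0,0,0,0.6],
  [0,0,0.02,0,0,0,0.6],
  [0,0,0.04,0,0,0,0.6],
], squeeze=60)

```text
t: 16.2
ee_pos: [0.452, -0.0747, 0.2397]
ee_rot: [-3.141, 0.002, 0.056]
ft_force: [0.6, -0.5, -7.6]
finger_gap: 0.0552
```

Request:
play_rows([
  [0,0,0.035,0,0,0,0.6],
  [0,0,0.07,0,0,0,0.6],
  [0,0,0.105,0,0,0,0.6],
  [0,0,0.14,0,0,0,0.6],
  [0,0.02,0.18,0,0,0,0.6],
])

```text
t: 16.7
ee_pos: [0.4519, -0.0557, 0.4213]
ee_rot: [3.141, 0.001, 0.054]
ft_force: [1.9, 0.1, -8.0]
finger_gap: 0.0551
```

```bash
python3 - <<'E'
from h import *
s=bot.observe();print(s["t"],s["ee_pos"],s["ee_rot"],s["ft_force"],s["finger_gap"],s["joints"])
c=bot.capture("wrist");save(c,"w5")
E
```

```text
16.7 [ 0.45191588 -0.05567287  0.42131759] [3.14109585e+00 1.10278373e-03 5.38134935e-02] [ 1.87633933  0.09306082 -7.9863365 ] 0.05510421372955066 [-1.22362288e-01  1.18991528e-01 -1.05484576e-01  1.34731886e+00
 -6.82397286e-04  2.96541694e+00]
```

View pics/w5.png

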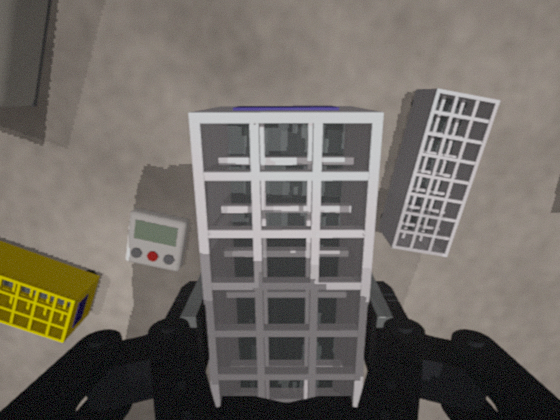

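The rack sits unchanged in the jaws, with its far corners still at (190,114) and (382,114). Joint 6 is at 2.97. Yawing to -0.29 directly would exceed its range, so I'll turn the tool by +2.80 to the equivalent half-turned grasp while travelling.

Request:
play_rows([
  [0.002,0.01,0,0,0,0.14,0.6],
  [0.005,0.025,0,0,0,0.28,0.6],
  [0.008,0.045,0,0,0,0.42,0.6],
  [0.011,0.065,0,0,0,0.56,0.6],
  [0.014,0.085,0,0,0,0.7,0.6],
])

```text
t: 17.25
ee_pos: [0.4663, 0.0309, 0.4202]
ee_rot: [-3.141, 0.0, 0.761]
ft_force: [0.4, 0.6, -7.4]
finger_gap: 0.0552
```

Request:
play_rows([
  [0.003,0.02,0,0,0,0.14,0.6],
  [0.006,0.04,0,0,0,0.28,0.6],
  [0.009,0.06,0,0,0,0.42,0.6],
  [0.012,0.08,0,0,0,0.56,0.6],
  [0.015,0.1,0,0,0,0.7,0.6],
])

```text
t: 17.75
ee_pos: [0.4813, 0.1309, 0.4201]
ee_rot: [-3.141, 0.0, 1.462]
ft_force: [-0.1, -0.4, -8.0]
finger_gap: 0.0552
```

Request:
play_rows([
  [0.003,0.02,0,0,0,0.14,0.6],
  [0.006,0.04,0,0,0,0.28,0.6],
  [0.009,0.06,0,0,0,0.42,0.6],
  [0.012,0.08,0,0,0,0.56,0.6],
  [0.015,0.1,0,0,0,0.7,0.6],
])

```text
t: 18.25
ee_pos: [0.4963, 0.2309, 0.4201]
ee_rot: [-3.141, -0.0, 2.162]
ft_force: [0.4, 0.0, -8.3]
finger_gap: 0.0554
```

Request:
play_rows([
  [0.003,0.02,0,0,0,0.14,0.6],
  [0.006,0.04,0,0,0,0.28,0.6],
  [0.009,0.06,0,0,0,0.42,0.6],
  [0.012,0.08,0,0,0,0.56,0.6],
  [0.015,0.09,0,0,0,0.7,0.6],
])

```text
t: 18.75
ee_pos: [0.5113, 0.3214, 0.4198]
ee_rot: [-3.141, -0.001, 2.863]
ft_force: [-0.1, -0.5, -8.7]
finger_gap: 0.0553
```

Request:
play_rows([
  [0.001,0,0,-0.02,-0.07,-0.002,0.6],
  [0.002,0,0,-0.045,-0.15,-0.005,0.6],
  [0.004,0,-0.005,-0.07,-0.235,-0.007,0.6],
  [0.006,0.001,-0.01,-0.095,-0.32,-0.01,0.6],
  [0.0076,0.0018,-0.02,-0.117,-0.39,-0.012,0.6],
])

```text
t: 19.25
ee_pos: [0.5189, 0.3218, 0.4004]
ee_rot: [3.141, 0.41, 2.843]
ft_force: [0.2, -1.0, -8.8]
finger_gap: 0.0552
```

Request:
play_rows([
  [0,0,0,0,0,0,0.6],
  [0,0,0,0,0,0,0.6],
  [0,0,0,0,0,0,0.6],
  [0,0,0,0,0,0,0.6],
  [0,0,0,0,0,0,0.6],
])

```text
t: 19.75
ee_pos: [0.5196, 0.3219, 0.3999]
ee_rot: [3.141, 0.407, 2.843]
ft_force: [0.2, -0.1, -8.1]
finger_gap: 0.055
```

```bash
cat > st.py <<'E'
from h import *
from scipy.spatial.transform import Rotation as R
def st(cn=(.6178,.2935,.1368),yaw=-.291,tilt=.407,H=.201):
    s=bot.observe();print(s["t"],s["ee_pos"].round(4),s["ee_rot"],s["ft_force"].round(1),s["finger_gap"],s["joints"].round(2))
    Rp=R.from_euler("ZY",[yaw,-tilt]);Rt=R.from_euler("xyz",s["ee_rot"])
    tgt=Rp*R.from_euler("ZX",[np.pi,np.pi])
    print("rot err",(tgt*Rt.inv()).as_rotvec().round(4))
    z=Rt.apply([0,0,1]);mid=s["ee_pos"]+z*(H-.031)
    print("rack mid in plat",Rp.inv().apply(mid-np.array(cn)).round(4))
    return s,Rp
E
python3 - <<'E'
from st import *
st()
c=bot.capture("scene");save(c,"s6");c=bot.capture("wrist");save(c,"w6")
E
```

```text
19.75 [0.5196 0.3219 0.3999] [3.1412001  0.40657582 2.84324857] [ 0.2 -0.1 -8.1] 0.05496068624356301 [ 0.63  0.3   0.03  1.05 -0.32  0.89]
rot err [-0.0005 -0.0003  0.0072]
rack mid in plat [ 0.0102 -0.0014  0.1121]
```

View pics/s6.png

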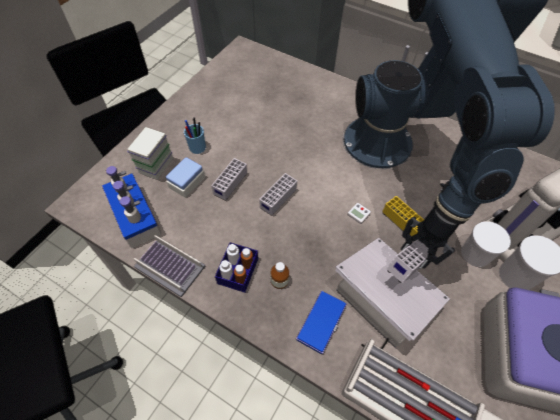

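View pics/w6.png

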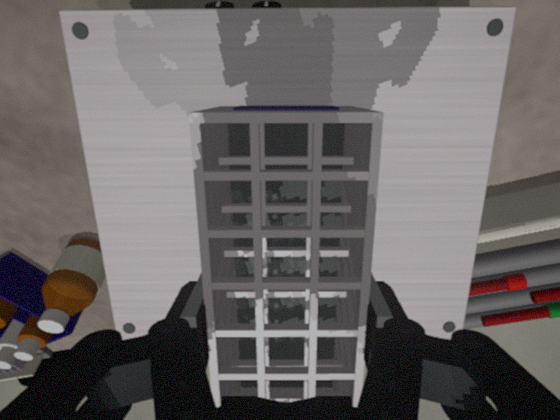

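The wrist view shows all four platform screws at (80,31), (495,27), (128,328) and (449,327). I'll use them to refine the platform pose.

```bash
python3 - <<'E'
from st import *
from scipy.optimize import least_squares
c=bot.capture("wrist")
g=cv2.cvtColor(c["pixels"],cv2.COLOR_RGB2GRAY).astype(float)
pts=[]
for (u,v) in [(80,31),(495,27),(128,328),(449,327)]:
    w=g[v-9:v+10,u-9:u+10];yy,xx=np.mgrid[v-9:v+10,u-9:u+10]
    k=np.clip(120-w,0,None); 
    pts.append([(k*xx).sum()/k.sum(),(k*yy).sum()/k.sum()])
pts=np.array(pts);print(pts.round(1))
L=np.array([[-1,-1,0],[-1,1,0],[1,-1,0],[1,1,0]])*[.108,.1286,0]
def f(x):
    Rp=R.from_euler("ZY",[x[3],-x[4]])
    return np.ravel([proj(c,x[:3]+Rp.apply(l))-p for l,p in zip(L,pts)])
s=least_squares(f,[.618,.2935,.137,-.29,.407]);print(s.x.round(4),s.fun.round(1))
print("given old:",f([.6178,.2935,.1368,-.291,.407]).round(1))
E
```

```text
[[ 79.9  30.2]
 [494.6  26.9]
 [127.3 329.1]
 [451.7 329.7]]
[ 0.6186  0.2934  0.1394 -0.2905  0.4266] [ 0.3  0.2  0.4  0.  -0.6  0.9 -0.3 -1.1]
given old: [-0.4 -3.1  0.7 -3.   1.  -4.2 -2.5 -6.1]
```

```bash
cat > tgt.py <<'E'
from st import *
import sys
def go(hs,cn=(.618,.2935,.138),yaw=-.2905,tilt=.417,H=.201):
    s,Rp=st(cn,yaw,tilt,H)
    for h in hs:
        p=np.array(cn)+Rp.apply([0,0,H+h]);print(h,"shift",(p-s["ee_pos"]).round(4))
    print("n",Rp.apply([0,0,1]).round(3),"upslope",Rp.apply([1,0,0]).round(3))
go([float(a) for a in sys.argv[1:]])
E
python3 tgt.py .05 .02 .01 0
```

```text
19.9 [0.5195 0.3219 0.3997] [3.14142016 0.40685882 2.84341197] [-0.2 -0.4 -8. ] 0.05525931930526917 [ 0.63  0.3   0.03  1.04 -0.32  0.89]
rot err [-0.0031 -0.0097  0.0076]
rack mid in plat [ 0.0105 -0.0015  0.1108]
0.05 shift [ 0.0011  0.0007 -0.0322]
0.02 shift [ 0.0128 -0.0028 -0.0597]
0.01 shift [ 0.0167 -0.0039 -0.0688]
0.0 shift [ 0.0205 -0.0051 -0.078 ]
n [-0.388  0.116  0.914] upslope [ 0.876 -0.262  0.405]
```

Request:
play_rows([
  [0.0,0.0,-0.016,-0.002,-0.005,0.004,0.6],
  [0.001,0.0007,-0.032,-0.003,-0.01,0.0075,0.6],
  [0.006,-0.001,-0.044,-0.003,-0.01,0.0075,0.6],
  [0.009,-0.0015,-0.052,-0.003,-0.01,0.0075,0.6],
  [0.0128,-0.0028,-0.0597,-0.003,-0.01,0.0075,0.6],
])

```text
t: 20.4
ee_pos: [0.5326, 0.3191, 0.3396]
ee_rot: [3.141, 0.418, 2.851]
ft_force: [0.2, -0.5, -7.5]
finger_gap: 0.0557
```

```bash
python3 tgt.py .01 0
```

```text
20.4 [0.5326 0.3191 0.3396] [3.14131466 0.41753476 2.8508994 ] [ 0.2 -0.5 -7.5] 0.05572131149319542 [ 0.61  0.34 -0.08  0.89 -0.32  0.86]
rot err [-0.0001  0.0006  0.0001]
rack mid in plat [0.0002 0.0001 0.0505]
0.01 shift [ 0.0035 -0.0011 -0.0087]
0.0 shift [ 0.0074 -0.0023 -0.0179]
n [-0.388  0.116  0.914] upslope [ 0.876 -0.262  0.405]
```

Request:
play_rows([
  [0.001,-0.0003,-0.0025,0,0,0,0.6],
  [0.002,-0.0006,-0.005,0,0,0,0.6],
  [0.003,-0.0009,-0.0075,0,0,0,0.6],
  [0.004,-0.0012,-0.01,0,0,0,0.6],
  [0.005,-0.0015,-0.0115,0,0,0,0.6],
])

```text
t: 20.9
ee_pos: [0.5372, 0.3177, 0.3285]
ee_rot: [3.141, 0.418, 2.851]
ft_force: [0.4, -0.0, -7.9]
finger_gap: 0.0548
```

Request:
play_rows([
  [0.0002,-0.0001,-0.0006,0,0,0,0.6],
  [0.0005,-0.0002,-0.0012,0,0,0,0.6],
  [0.0008,-0.0003,-0.0018,0,0,0,0.6],
  [0.001,-0.0003,-0.0023,0,0,0,0.6],
  [0.001,-0.0003,-0.0023,0,0,0,0.6],
])

```text
t: 21.4
ee_pos: [0.5382, 0.3174, 0.3261]
ee_rot: [3.141, 0.418, 2.851]
ft_force: [0.5, -0.3, -7.5]
finger_gap: 0.0551
```

Request:
play_rows([
  [0.0002,-0.0001,-0.0006,0,0,0,0.6],
  [0.0005,-0.0002,-0.0012,0,0,0,0.6],
  [0.0008,-0.0003,-0.0018,0,0,0,0.6],
  [0.0008,-0.0003,-0.0018,0,0,0,0.6],
  [0.0008,-0.0003,-0.0018,0,0,0,0.6],
])

```text
t: 21.9
ee_pos: [0.539, 0.317, 0.3244]
ee_rot: [3.141, 0.418, 2.851]
ft_force: [-0.8, -0.8, -7.6]
finger_gap: 0.0551
```

Request:
play_rows([
  [0.0002,-0.0001,-0.0005,0,0,0,0.6],
  [0.0004,-0.0001,-0.001,0,0,0,0.6],
  [0.0006,-0.0002,-0.0014,0,0,0,0.6],
  [0.0006,-0.0002,-0.0014,0,0,0,0.6],
  [0.0006,-0.0002,-0.0014,0,0,0,0.6],
])

```text
t: 22.4
ee_pos: [0.5396, 0.3169, 0.3231]
ee_rot: [3.141, 0.418, 2.851]
ft_force: [-0.0, 0.1, -6.8]
finger_gap: 0.0548
```

Request:
play_rows([
  [0.0002,-0.0001,-0.0005,0,0,0,0.6],
  [0.0004,-0.0001,-0.001,0,0,0,0.6],
  [0.0006,-0.0002,-0.0014,0,0,0,0.6],
  [0.0006,-0.0002,-0.0014,0,0,0,0.6],
  [0.0006,-0.0002,-0.0014,0,0,0,0.6],
])

```text
t: 22.9
ee_pos: [0.5401, 0.3167, 0.3225]
ee_rot: [3.141, 0.419, 2.851]
ft_force: [-8.0, -2.3, 7.4]
finger_gap: 0.0548
```

Contact, with about 17 N on the platform. I'll ease off slightly and check.

Request:
play_rows([
  [-0.0001,0,0.0003,0,0,0,0.6],
  [-0.0002,0.0001,0.0006,0,0,0,0.6],
  [-0.0002,0.0001,0.0006,0,0,0,0.6],
  [-0.0002,0.0001,0.0006,0,0,0,0.6],
  [-0.0002,0.0001,0.0006,0,0,0,0.6],
])

```text
t: 23.4
ee_pos: [0.5402, 0.3167, 0.3226]
ee_rot: [3.141, 0.418, 2.851]
ft_force: [-2.5, -3.8, 6.2]
finger_gap: 0.0547
```

```bash
python3 - <<'E'
from st import *
st((.618,.2935,.138),-.2905,.417); print(bot.observe()["ft_torque"])
c=bot.capture("scene");save(c,"s7")
im=cv2.cvtColor(c["pixels"],cv2.COLOR_RGB2BGR)[210:350,320:460]
cv2.imwrite("pics/s7c.png",cv2.resize(im,None,fx=4,fy=4,interpolation=cv2.INTER_CUBIC))
c=bot.capture("wrist");save(c,"w7")
E
```

```text
23.4 [0.5402 0.3167 0.3226] [3.14100181 0.4184222  2.85070583] [-2.5 -3.8  6.2] 0.054732374180829504 [ 0.6   0.35 -0.1   0.85 -0.32  0.85]
rot err [-0.0001  0.0015  0.0001]
rack mid in plat [0.0007 0.     0.0317]
[-0.59958583  0.75158148 -0.19576813]
```

View pics/s7c.png

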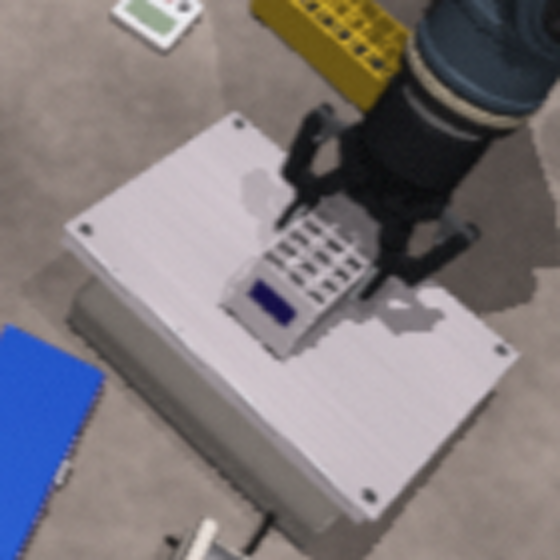

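View pics/w7.png

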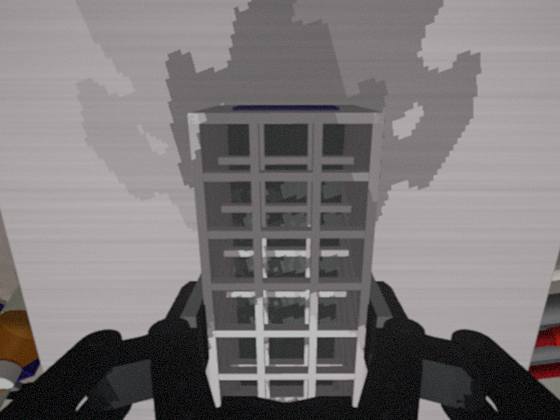

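The rack stands flat at the platform centre with its feet on the plate; its mid is at (0.001, 0.000, 0.032) in the platform frame. Lowering the squeeze, then releasing.

Request:
play_rows([
  [0,0,0,0,0,0,0.6],
  [0,0,0,0,0,0,0.6],
  [0,0,0,0,0,0,0.6],
  [0,0,0,0,0,0,0.6],
  [0,0,0,0,0,0,0.6],
], squeeze=20)

```text
t: 24.0
ee_pos: [0.5402, 0.3167, 0.3226]
ee_rot: [3.141, 0.418, 2.851]
ft_force: [-2.1, -4.8, 5.5]
finger_gap: 0.0552
```

Request:
play_rows([
  [0,0,0,0,0,0,0.3],
  [0,0,0,0,0,0,0.2],
  [0,0,0,0,0,0,0.1],
  [0,0,0,0,0,0,0],
  [0,0,0,0,0,0,0],
])

```text
t: 24.5
ee_pos: [0.54, 0.3168, 0.3222]
ee_rot: [3.141, 0.418, 2.851]
ft_force: [0.0, -0.0, -0.4]
finger_gap: 0.0856
```

```bash
python3 - <<'E'
from st import *
st((.618,.2935,.138),-.2905,.417)
c=bot.capture("wrist");save(c,"w8")
E
```

```text
24.5 [0.54   0.3168 0.3222] [3.14133595 0.41761504 2.85106351] [ 0.  -0.  -0.4] 0.08559933989026165 [ 0.6   0.35 -0.1   0.85 -0.32  0.85]
rot err [-0.      0.0007 -0.0001]
rack mid in plat [0.0003 0.     0.0314]
```

View pics/w8.png

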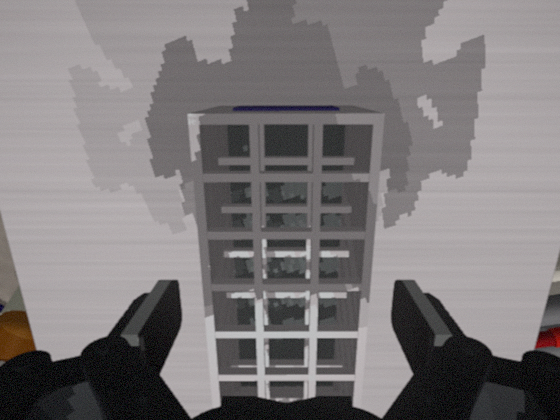

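The rack stays put, with its corners unchanged at (190,114) and (382,114), and the fingers are clear. I'll retreat along the normal.

Request:
play_rows([
  [-0.004,0.001,0.009,0,0,0,0],
  [-0.012,0.0035,0.027,0,0,0,0],
  [-0.023,0.007,0.055,0,0,0,0],
  [-0.035,0.0105,0.082,0,0,0,0],
  [-0.047,0.014,0.11,0,0,0,0],
])

```text
t: 25.05
ee_pos: [0.4921, 0.3308, 0.434]
ee_rot: [3.141, 0.418, 2.851]
ft_force: [-0.1, -0.0, 0.0]
finger_gap: 0.0854
```

Request:
play_rows([
  [-0.01,0,0.01,0,0,0,0],
  [-0.02,0,0.02,0,0,0,0],
  [-0.025,0,0.03,0,0,0,0],
  [-0.025,0,0.03,0,0,0,0],
  [-0.025,0,0.03,0,0,0,0],
])

```text
t: 25.55
ee_pos: [0.4681, 0.3307, 0.4617]
ee_rot: [-3.141, 0.417, 2.851]
ft_force: [-0.6, -0.6, -0.9]
finger_gap: 0.0851
```

```bash
python3 - <<'E'
from st import *
st((.618,.2935,.138),-.2905,.417)
c=bot.capture("scene");save(c,"s9")
w=bot.capture("wrist");save(w,"w9")
Rp=R.from_euler("ZY",[-.2905,-.417])
for i,j in [(1,1),(1,-1),(-1,1),(-1,-1)]:
    p=np.array([.618,.2935,.138])+Rp.apply([i*.075,j*.028,.062]);print(proj(w,p).round())
E
```

```text
25.55 [0.4681 0.3307 0.4617] [-3.14125431  0.41728714  2.85126318] [-0.6 -0.6 -0.9] 0.08512854846172058 [ 0.7   0.22  0.08  1.19 -0.35  0.95]
rot err [ 0.0004  0.0002 -0.    ]
rack mid in plat [-0.0099 -0.0073  0.1884]
[328. 301.]
[261. 301.]
[336. 113.]
[256. 113.]
```

View pics/s9.png

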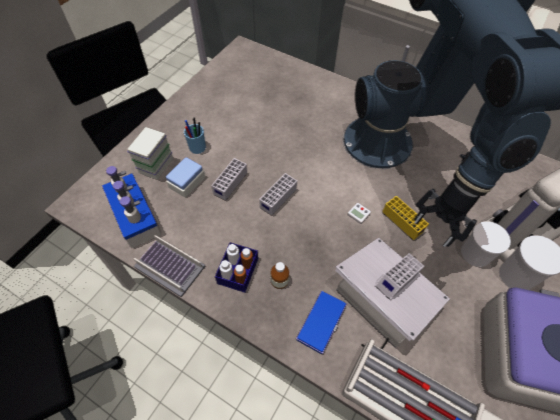

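View pics/w9.png

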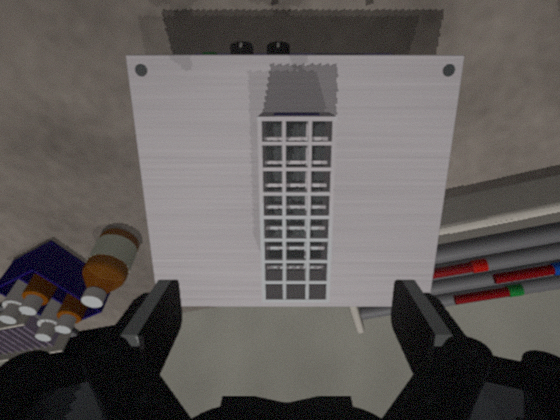

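Rack A's corners at (258,117), (334,116), (263,301) and (328,300) match the centred prediction. B and C stand on the bench and nothing else has moved. Handing in.

```bash
python3 -c "
from station import bot
print(bot.job_done(), bot.observe()['ft_force'])"
```

```text
the job is handed in; nothing more can be done
the job is handed in; nothing more can be done
```

I found the gripping rack and set it in the middle of the sloping platform, lengthwise up the slope, then handed the job in at about 26 s of the 72 s allowed. No verdict is reported.

- **Dragging:** I dragged each rack 5 to 6 cm along the bench.

| Rack | Drag force | Normal load | Ratio |
|---|---|---|---|
| Leftmost from the robot | 7.5 N | about 9 N | 0.8 |
| Middle | 4.4 N | about 13 N | 0.33 |
| Rightmost | 4.4 N | about 13 N | 0.35 |

- **Which rack grips:** The leftmost one. The slick ratios came out above the stated 0.22 and the gripping one below 1.0, but the gap between them is clear. I pressed down on all three while dragging, so the plain 7 N and 1.5 N figures do not apply directly.
- **Placing:** I tilted the rack to match the platform and lowered it until it touched, pressing with about 17 N at most, below the 30 N limit. I eased off before opening the fingers.
- **Final checks:** The rack did not move on release. Its corners are within about 4 px of the predicted centred pose. The other two racks stand on the bench, the other things look undisturbed, and the gripper is clear.
- **One disagreement:** The platform tilt measured 0.407 rad from the fixed cameras and 0.427 rad from the wrist camera. I used 0.417, well inside the 0.1 rad tolerance.

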